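# Mesh the change gear and close its keeper

### The arm

A 6-joint arm with a two-finger parallel gripper is mounted at the origin on a cart in front of the work surface, level with it; the furniture and walls round the work are solid. World frame = base frame: x ahead of the robot, y to its left, z up, the work surface at z = 0. Lengths are in m, angles in degrees, forces in N, time in s.
With the tool pointing down it reaches from about 0.35 to 0.975 m from the base axis. Payload 7.1 kg.
Tool frame: the origin (TCP) lies at the very end of the fingers, on their centre line; the grasp point (between the pads) lies 19 mm behind it; z points along the fingers, y is the line along which they close (so a half turn about z gives the same grasp; the last joint's range is limited). The gripper opens to 88 mm and grips with 3 to 60 N. Pads are 20 mm wide; open, the fingers measure 115 mm over their backs; the gripper's body (75 mm by 178 mm) begins 61 mm behind the grasp point.
Start: joints at [76.089, 24.242, 93.386, -0, 62.372, -1.089], TCP at [0.139, 0.609, 0.223] pointing down, gripper open.
Joint ranges: [-172.04, 172.04], [-51.8, 120.97], [4.93, 147.93], [-75.15, 255.16], [6.16, 154.13], [-145.62, 145.62]. Speed limits (degrees/s): [136.94, 136.94, 172.46, 180, 180, 180].

### API

Orientations are given as a 3x3 rotation matrix whose columns are the frame's x, y, z axes.
In Python, from bench import robot gives the robot as it stands. The module is installed in compiled form; this text tells all that it offers. Calls block until the motion is done:
- robot.goto(position, orientation): joint-space move of the TCP to a pose.
- robot.line_to(position, rate=0.15, rotation=None, guard=None): straight line of the TCP; rotation=None keeps the orientation; rate is the mean speed in m/s. With guard (N) it stops when the force on the tool has changed by that much, and returns True; else False.
- robot.move_j(angles): joint-space move.
- robot.move_gripper(opening, strength=None): finger opening in m; strength is the grip in N (None keeps the last); returns when the fingers have stopped.
- robot.hold(seconds).
- robot.inverse_kinematics(position, orientation): joint angles nearest the present ones, or None.
- robot.read_state(): the state.
- robot.camera(name): name is "scene" or "top"; returns a dict with "image" (384x512x3 uint8, red, green, blue), "mtx" (3x3 intrinsics, pixels), "R" (3x3) and "t" (3): a world point X has camera coordinates R X + t. Camera axes: x right, y down, z forward; pixel columns grow to the right and rows downward; lengths in m; the calibration is good to about 2 mm. A picture is of the moment at which its call begins. There is no depth.
A pose or a line that the arm cannot do raises robot.MotionError and nothing moves.
- robot.finish_job(): hands the job in; it is judged then, once.
The state is a dict: "t": time; "qpos": joint angles; "joint_vel": joint speeds; "tau": joint torques, N m; "tool_pos": TCP position; "ee_rot": TCP orientation; "contact_force": force on the tool from outside, world axes, zero at the start; "wrist_torque": the same for the moment, N m; "grip_width": finger opening in m; "gripper_force": force on a finger pad.
Only numpy, scipy, OpenCV 4.12 (cv2) and the standard library are available. Lean on these libraries where they do the work, as an engineer would, in place of code of your own. Each camera call takes 0.05 s, during which the arm holds its last target. There are 200 camera calls.

### The job

The big spoked gear is on its stud but still riding on top of the small gear's teeth. Rock it about the stud until its teeth drop into mesh and it sits fully down on the stud's shoulder, then swing the slotted keeper round the stud's neck as far as it goes, so that the gear cannot climb off. Leave the spray can, the deburring tool and the drilled block where they are.

Things in the scene. Friction and masses are not known exactly. Their poses are not given: they have to be found in the camera images.
- gear_plate: Grey cast gear plate, about 250 x 220 mm and 14 mm thick, fixed on the bench. Origin: on its underside, on the axis of the upright steel stud that carries the big gear; z is up. The small gear's axis stands 114 mm from the stud, in the direction 58 degrees anticlockwise (seen from above) of the plate's own x axis.
- stud_shoulder (a point): Centre of the stud's shoulder (44 mm diameter), on which the big gear must sit, 26 mm above the plate's underside. Above it the stud has a 30 mm diameter journal to 39 mm over this point, a 16 mm diameter neck for the keeper to 49 mm and a 30 mm diameter head, which passes through the gear's bore, to 66 mm.
- gear: Big loose light-alloy spur gear, 168 mm over the teeth, about 0.5 kg, 26 teeth (13.8 degrees apart, one on its own x axis); its hub (47 mm diameter, 40 mm high) is on the stud with 0.6 mm play all round. Origin: on its axis, at its underside; seated, that is 26 mm above the plate's underside, at the start about 42 mm and leaning 3 degrees. Rim and teeth are 20 mm high.
- gear_spoke (a point): Middle of one of the gear's three spokes, 43 mm from its axis and 9 mm above its underside; the others are 120 degrees on. Spokes are 14 mm wide and 12 mm high. The gear turns freely and drops by its own weight only when one of its tooth gaps faces the small gear, within about a degree; at the start a tooth is near there, 2 to 11 degrees either way from dropping. In mesh it can hardly turn.
- gear_window (a point): Middle of one of the three windows between the gear's spokes (60 degrees on from the listed spoke), 43 mm from the gear's axis and 10 mm above its underside. A window is open right through, from 23.5 to 62 mm from the axis and about 75 mm long at its middle; a fingertip in it can push on a spoke. The plate is 28 mm below the gear at the start, 12 mm when it is seated.
- pinion_top (a point): Centre of the upper face of the small gear (12 teeth, 84 mm over the teeth, 20 mm high, fixed, does not turn), 46 mm above the plate's underside. A nut and shaft end stand 20 mm above this point.
- keeper_pivot (a point): Axis of the swing keeper's upright pivot, 105 mm from the stud axis, at half the thickness of the keeper plate, 70 mm above the plate's underside. The pivot screw's head ends 10 mm above this point.
- keeper (a joint): Angle of the swing keeper, a dark slotted plate 6 mm thick, 21 mm wide, reaching 127 mm from its pivot. 0 = closed against its stop, slot round the stud's neck, arm pointing from pivot to stud; grows as it swings open, clockwise from above (up to 2.0). It has slight friction (1 N at the pin) and stays where it is left. It passes over the gear only when that is seated.
- keeper_pin (a point): Upright round thumb pin of the keeper, 12 mm in diameter, 62 mm from the pivot; this point is half-way up it. It stands from 73 to 97 mm above the plate's underside. Push it sideways to swing the keeper.
- spray_can: Bystander: aerosol can with a red cap, 66 mm in diameter, 212 mm high. Origin at its foot. To be left alone.
- deburr_tool: Bystander: deburring tool with a blue round handle, 137 mm long, lying. Origin at the middle of its underside, blade to its own -y. To be left alone.
- block_123: Bystander: hardened steel block with drilled holes, 51 x 76 x 25 mm. Origin at the centre of its underside. To be left alone.

How it is judged:
By the outcome, as a careful person would: the job done as asked, in the order asked, and still so for the second after the job is handed in, with the robot touching nothing.
It also fails if it takes over 67 s, if anything falls off the work surface, if the arm or the gripper's body presses on something with over 40 N, if the wrist force passes 120 N, or if a joint passes its speed limit or range.

## Working session

There is one attempt and no reset: what is moved stays moved. The work goes in short steps, each a Python script; the robot and the scene stay as the last script left them, time stands still between calls to the robot, and variables do not carry over. Pictures are saved under pics/ and viewed, at most 10 in all, crops included, and the job is handed in when it is done.

```bash
mkdir -p pics; python3 - <<'E'
from bench import robot
import cv2
for n in("scene","top"):
    c=robot.camera(n); cv2.imwrite(f"pics/{n}0.png",cv2.resize(c["image"][:,:,::-1],(800,600),interpolation=cv2.INTER_CUBIC))
    print(n,c["mtx"].round(1).tolist(),c["R"].round(4).tolist(),c["t"].round(4).tolist())
print(robot.read_state()["ee_rot"].round(3))
E
```

```text
scene [[361.0, 0.0, 251.4], [0.0, 361.0, 194.3], [0.0, 0.0, 1.0]] [[-0.8322, -0.5542, -0.016], [-0.4247, 0.6558, -0.6241], [0.3564, -0.5126, -0.7812]] [0.5735, 0.1393, 0.8318]
top [[391.3, 0.0, 259.0], [0.0, 391.3, 194.6], [0.0, 0.0, 1.0]] [[0.027, -0.9995, 0.0141], [-0.9852, -0.029, -0.1692], [0.1695, -0.0093, -0.9855]] [0.1675, 0.5567, 0.9404]
[[-0.975  0.222 -0.   ]
 [ 0.222  0.975 -0.001]
 [ 0.    -0.001 -1.   ]]
```

View pics/scene0.png

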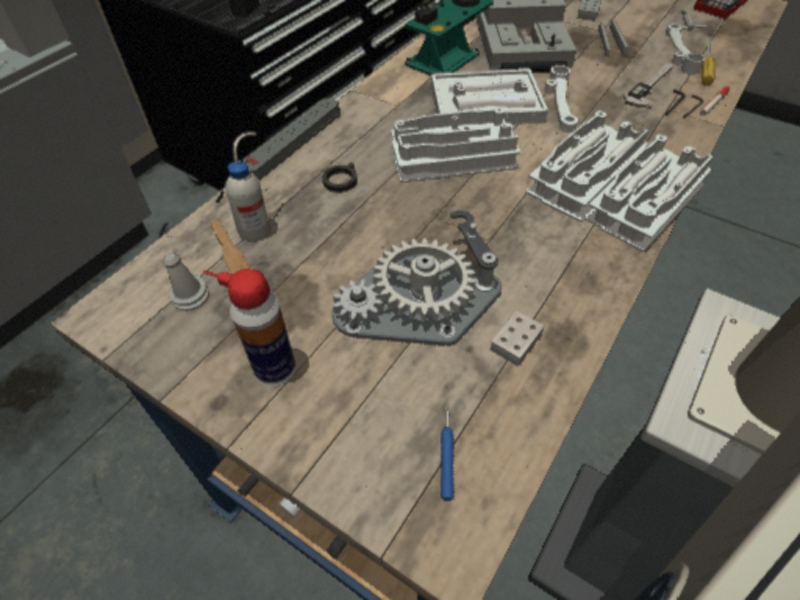

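View pics/top0.png

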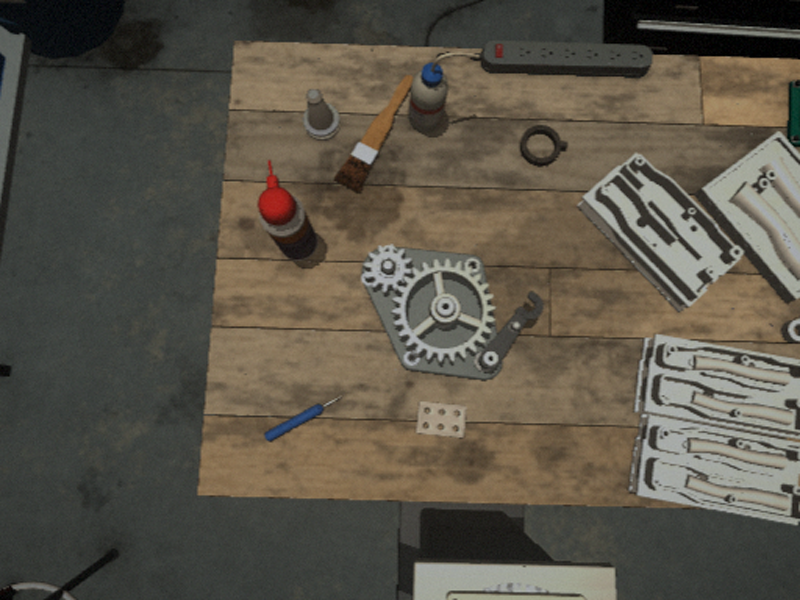

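The scene view shows the gear plate at about (415,290), the can at (262,330), the tool at (447,460) and the block at (517,337). In the top view the stud head is at (445,306), the pinion nut at (388,266), the keeper pivot at (490,358), and the open keeper points to the upper right. Next I'll crop in closer.

```bash
cat > h.py <<'E'
from bench import robot
import cv2, numpy as np
def ray(c,u,v,z):
    o=-c["R"].T@c["t"]; d=c["R"].T@np.linalg.inv(c["mtx"])@[u,v,1]
    return o+d*(z-o[2])/d[2]
def proj(c,X):
    p=c["mtx"]@(c["R"]@np.asarray(X)+c["t"]); return p[:2]/p[2]
def crop(c,u0,v0,w,h,k,fn):
    cv2.imwrite("pics/"+fn,cv2.resize(c["image"][v0:v0+h,u0:u0+w,::-1],None,fx=k,fy=k,interpolation=cv2.INTER_CUBIC))
E
python3 - <<'E'
from h import *
c=robot.camera("top"); crop(c,222,148,133,100,6,"t1.png")
s=0.64
for n,u,v,z in(("stud",445,306,.092),("pin",388,266,.066),("piv",490,358,.080),("kpin",516,324,.097)): print(n,ray(c,u*s,v*s,z).round(4))
E
```

```text
stud [0.5427 0.1216 0.092 ]
pin [0.6093 0.2117 0.066 ]
piv [0.4657 0.0501 0.08  ]
kpin [0.5172 0.0132 0.097 ]
```

View pics/t1.png

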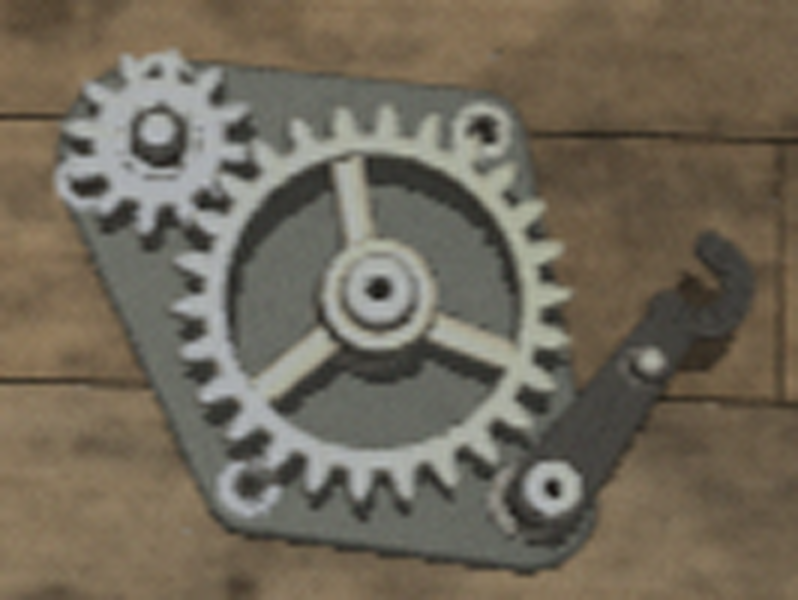

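The crop shows the stud top at (378,289), the pivot at (551,487) and the keeper pin top at (650,360). The three spokes end at about (348,165), (258,388) and (515,352), and the lower window, facing the robot, is clear. I'll put the closed fingertip in that window and push a spoke round.

```bash
cat >> h.py <<'E'
cp=lambda u,v:(222+u/6,148+v/6)
def frame(ydir):
    y=np.r_[ydir,0.]/np.hypot(*ydir); z=np.array([0,0,-1.]); return np.c_[np.cross(y,z),y,z]
E
python3 - <<'E'
from h import *
c=robot.camera("top")
S=ray(c,*cp(378,289),.092)[:2]; P=ray(c,*cp(551,487),.080)[:2]; K=ray(c,*cp(650,360),.097)[:2]; N=ray(c,*cp(160,130),.066)[:2]
print(S,P,K,N,np.linalg.norm(S-P),np.linalg.norm(K-P),np.linalg.norm(N-S))
a=[]
for i,(u,v) in enumerate(((348,165),(258,388),(515,352))):
    d=ray(c,*cp(u,v),.057)[:2]-S; a.append(np.degrees(np.arctan2(d[1],d[0]))); print(a[-1],np.hypot(*d))
w=np.radians(180+a[0]); u=np.array([np.cos(w),np.sin(w)]); p=S+.043*u
R=frame(np.array([u[1],-u[0]]))
np.savez("g.npz",S=S,P=P,K=K,N=N,w=w,R=R)
robot.move_gripper(0.0,20)
robot.goto([*p,.25],R); robot.line_to([*p,.10],.2)
print(robot.line_to([*p,.034],.06,guard=4))
s=robot.read_state(); print(s["t"],s["tool_pos"],s["contact_force"],s["grip_width"],s["qpos"])
crop(robot.camera("top"),222,128,133,100,6,"t2.png"); crop(robot.camera("scene"),200,130,133,100,6,"s2.png")
E
```

```text
[0.54193549 0.1210762 ] [0.46562805 0.04957802] [0.51567592 0.01295544] [0.61077337 0.21090266] 0.10456966779888405 0.06201614841249507 0.11316998752740763
10.427978464884532 0.059293105120900184
128.62797380360854 0.059113863852881705
-107.4650812911155 0.0627731137083179
False
5.8917 [0.49990521 0.1133435  0.0343101 ] [-0.14005494  0.52143169  0.40374092] 0.0004925380782933285 [ 1.14446972e+01  3.24279784e+01  1.13133074e+02 -7.64257174e-04
  3.44035709e+01 -8.89840760e+01]
```

View pics/s2.png

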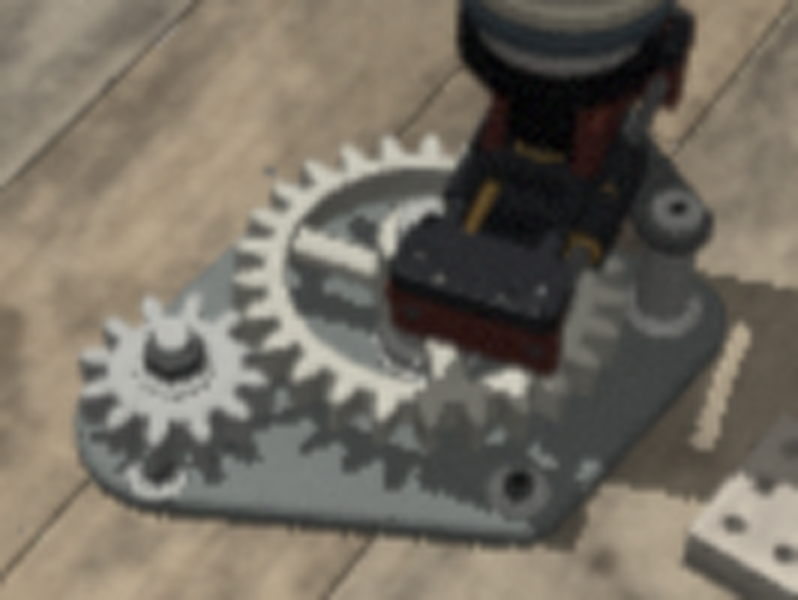

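The fingertip is down inside the near window, at about (480,370), and isn't touching anything. Next I'll sweep it anticlockwise about the stud while watching the force.

```bash
cat >> h.py <<'E'
def arc(S,w,z,r=.043,rate=.004,guard=None):
    u=np.array([np.cos(w),np.sin(w)])
    return robot.line_to([*(S+r*u),z],rate,rotation=frame([u[1],-u[0]]),guard=guard)
E
python3 - <<'E'
from h import *
g=np.load("g.npz"); S,w=g["S"],float(g["w"])
b=robot.read_state()["contact_force"]
arc(S,w+np.radians(12),.034,rate=.03,guard=6)
for d in np.arange(14,46,2):
    h=arc(S,w+np.radians(d),.034,rate=.005,guard=15)
    s=robot.read_state(); f=s["contact_force"]-b
    print(d,round(s["t"],2),f.round(1),h)
    if h or np.hypot(*f[:2])>14: break
E
```

```text
14 6.89 [ 0.5 -0.3 -1.3] False
16 7.34 [-0.6 -0.1  0.2] False
18 7.79 [ 0.3 -0.8 -0.5] False
20 8.24 [ 0.3 -1.1  0. ] False
22 8.69 [-0.2 -1.2 -0.3] False
24 9.14 [ 0.8 -0.6  0.1] False
26 9.59 [-0.4 -0.8 -0.4] False
28 10.04 [ 0.5 -0.2 -0.1] False
30 10.49 [-0.1 -0.9  0. ] False
32 10.94 [-0.  -0.1 -0.5] False
34 11.39 [-0.5 -0.2 -0.8] False
36 11.84 [-2.6  3.6  1.1] False
38 12.29 [-5.1  6.6  3.3] False
40 12.74 [-6.7  7.8  5. ] False
42 13.19 [-7.8  9.6  5.3] False
44 13.64 [-11.1  11.5   8.2] False
```

```bash
python3 - <<'E'
from h import *
g=np.load("g.npz"); S=g["S"]
s=robot.read_state(); d=s["tool_pos"][:2]-S; print(s["tool_pos"],np.degrees(np.arctan2(d[1],d[0]))-np.degrees(float(g["w"])),s["wrist_torque"],s["grip_width"],np.hypot(*d))
a=robot.camera("scene"); b=robot.camera("top")
k=lambda c,u,v:cv2.resize(c["image"][v:v+100,u:u+66,::-1],None,fx=6,fy=6,interpolation=cv2.INTER_CUBIC)
cv2.imwrite("pics/c3.png",np.hstack([k(a,210,130),k(b,235,140)]))
E
```

```text
[0.51346676 0.08726022 0.03364564] -320.5210727460168 [2.17440986 1.82744465 0.19038683] 0.00020775561852718979 0.044203949161349045
```

View pics/c3.png

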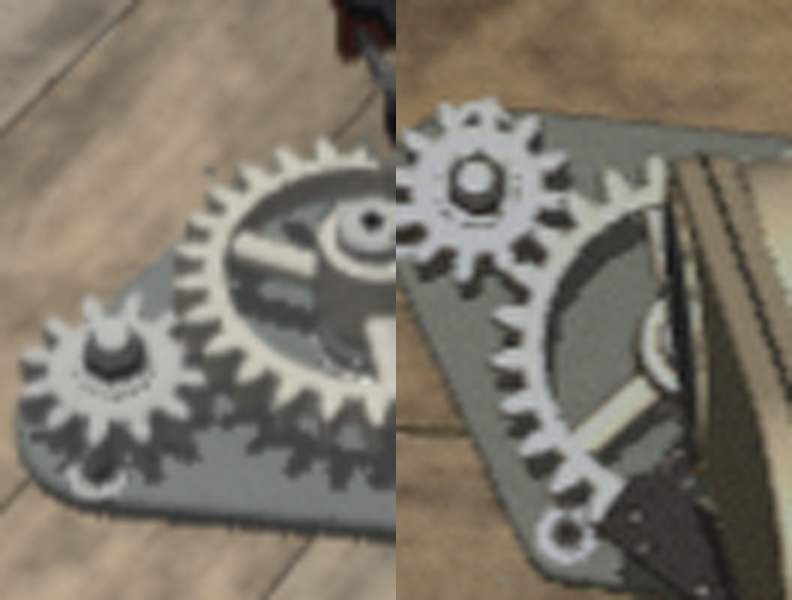

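```bash
python3 - <<'E'
from h import *
g=np.load("g.npz"); S,w=g["S"],float(g["w"])
arc(S,w+np.radians(33),.034,rate=.02)
a=robot.camera("scene"); im=cv2.resize(a["image"][130:230,200:333,::-1],None,fx=6,fy=6,interpolation=cv2.INTER_CUBIC)
for z,col in((.046,(0,255,0)),(.062,(0,0,255))):
  for r in(.084,.062):
    t=np.linspace(0,6.283,90); pts=np.array([(proj(a,[S[0]+r*np.cos(x),S[1]+r*np.sin(x),z])-[200,130]+.5)*6 for x in t])
    cv2.polylines(im,[pts.astype(int)],True,col,1)
cv2.imwrite("pics/s4.png",im); s=robot.read_state(); print(s["t"],s["contact_force"])
E
```

```text
14.35 [ 0.15652127  0.48695771 -0.14809969]
```

View pics/s4.png

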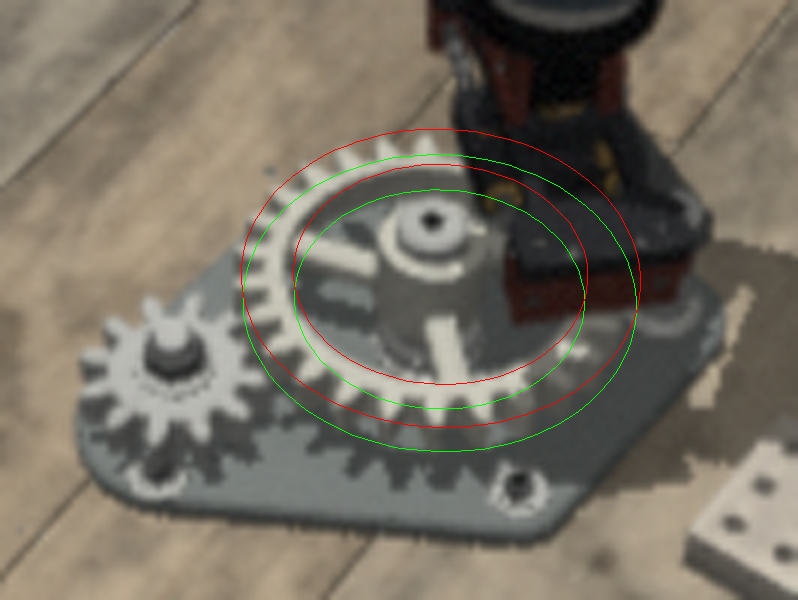

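The gear rim follows the red (raised) outline, and the spokes have turned hardly at all: it resists turning this way. I'll try the other direction.

```bash
python3 - <<'E'
from h import *
g=np.load("g.npz"); S,w=g["S"],float(g["w"])
b=robot.read_state()["contact_force"]
arc(S,w,.034,rate=.05); arc(S,w-np.radians(29),.034,rate=.04,guard=8)
for d in np.arange(-31,-52,-2):
    h=arc(S,w+np.radians(d),.034,rate=.005,guard=20)
    s=robot.read_state(); f=s["contact_force"]-b; e=s["tool_pos"][:2]-S
    print(d,round(s["t"],2),f.round(1),h,np.degrees(np.arctan2(e[1],e[0])-w)%360-360)
    if h or np.hypot(*f[:2])>20: break
E
```

```text
-31 16.22 [-0.6 -0.5  0.1] False -30.988141751956675
-33 16.67 [-0.2 -0.2  0.5] False -33.0935955265482
-35 17.12 [-0.6 -0.9  0.4] False -35.04275219157921
-37 17.57 [-1.2 -1.9  0.2] False -36.655315181737706
-39 18.02 [-2.4 -6.4  1.4] False -37.54635630897485
-41 18.47 [ -3.8 -10.8   3.3] False -38.36158864100696
-43 18.92 [ -4.9 -13.    4.3] False -39.31547912963134
-45 19.37 [ -6.6 -15.7   5. ] False -40.18557462057572
-47 19.82 [ -9.5 -18.1   7.1] False -41.07812441617631
```

```bash
python3 - <<'E'
from h import *
a=robot.camera("scene"); b=robot.camera("top")
k=lambda c,u,v:cv2.resize(c["image"][v:v+100,u:u+66,::-1],None,fx=6,fy=6,interpolation=cv2.INTER_CUBIC)
cv2.imwrite("pics/c5.png",np.hstack([k(a,230,130),k(b,235,140)]))
E
```

```text
(no output)
```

View pics/c5.png

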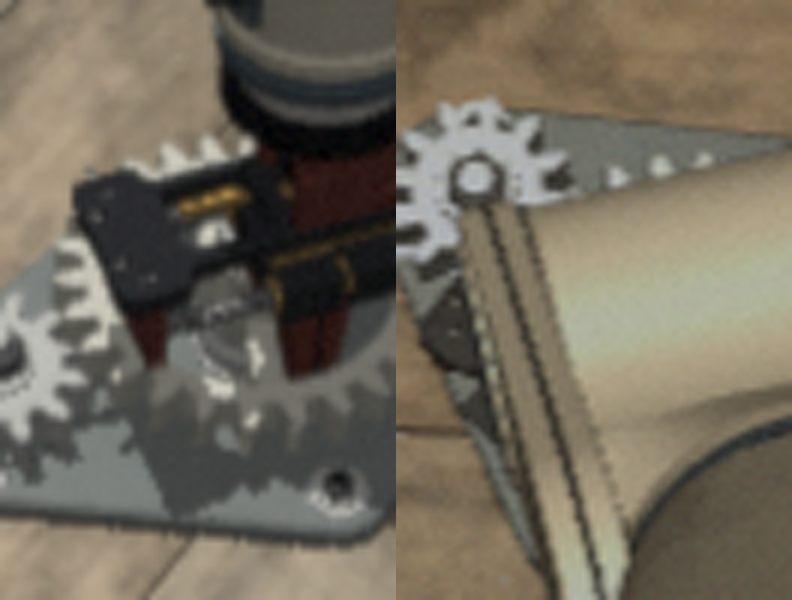

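The finger is in the window pushing the 129° spoke, but the view doesn't show whether the gear turned. I'll pull out and look at the unobstructed gear, then straddle a spoke so I can rock it both ways.

```bash
python3 - <<'E'
from h import *
g=np.load("g.npz"); S,w=g["S"],float(g["w"])
arc(S,w-np.radians(33),.034,rate=.03)
p=robot.read_state()["tool_pos"]; robot.line_to([p[0],p[1],.15],.25); robot.line_to([.36,.15,.25],.3)
a=robot.camera("scene"); b=robot.camera("top")
np.savez("f1.npz",a=a["image"],b=b["image"])
k=lambda c,u,v:cv2.resize(c["image"][v:v+90,u:u+66,::-1],None,fx=6,fy=6,interpolation=cv2.INTER_CUBIC)
cv2.imwrite("pics/c6.png",np.hstack([k(a,212,135),k(b,240,150)])); print(robot.read_state()["t"])
E
```

```text
21.8667
```

View pics/c6.png

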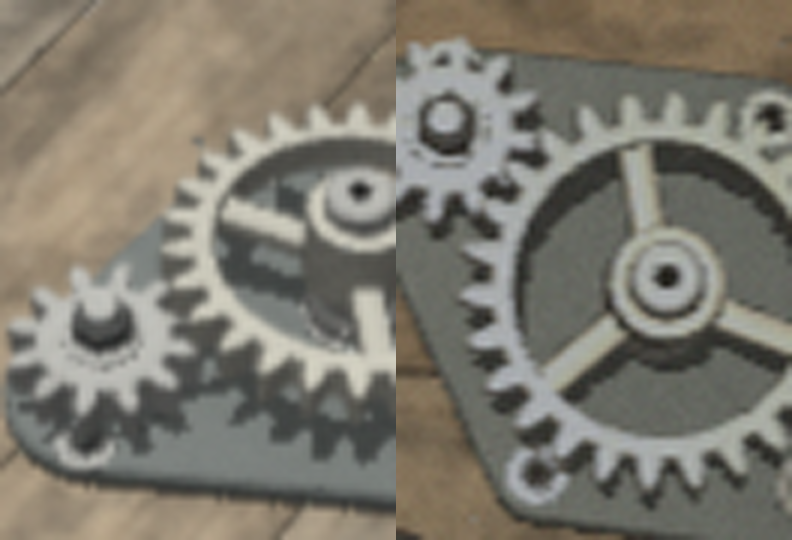

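The gear is still raised and has barely turned: the top spoke runs from the stud at (667,278) to (635,155), about 10–11°. The lean has probably bound it on the stud. Next I'll grip that spoke, which lies towards the pinion, then rotate and press gently.

```bash
python3 - <<'E'
from h import *
g=np.load("g.npz"); S=g["S"]; w=np.radians(11)
u=np.array([np.cos(w),np.sin(w)]); R=frame([-u[1],u[0]]); p=S+.041*u
robot.move_gripper(.030)
robot.goto([*p,.17],R)
b=robot.read_state()["contact_force"]
print(robot.line_to([*p,.10],.2),robot.line_to([*p,.036],.06,guard=5))
robot.move_gripper(0,12)
def st(m):
    s=robot.read_state(); e=s["tool_pos"][:2]-S; f=s["contact_force"]-b
    print(m,round(s["t"],2),np.degrees(np.arctan2(e[1],e[0])).round(2),s["tool_pos"][2].round(4),"rad/tan/z",(f[:2]@u).round(1),(f[:2]@[-u[1],u[0]]).round(1),f[2].round(1),"Mz",s["wrist_torque"][2].round(2),s["grip_width"].round(4))
def rot(d,z,rate=.006):
    v=np.array([np.cos(w+np.radians(d)),np.sin(w+np.radians(d))])
    return robot.line_to([*(S+.041*v),z],rate,rotation=frame([-v[1],v[0]]),guard=25)
st("grip")
for d in(-2,-4,2,4): rot(d,.036,.012); st(d)
E
```

```text
False FalseTraceback (most recent call last):
  File "<stdin>", line 15, in <module>
  File "<stdin>", line 11, in st
AttributeError: 'float' object has no attribute 'round'
```

```bash
cat >> h.py <<'E'
G=np.load("g.npz"); SS=G["S"]; W=np.radians(11); UU=np.array([np.cos(W),np.sin(W)]); TT=np.array([-UU[1],UU[0]])
def st(m,b=0):
    s=robot.read_state(); e=s["tool_pos"][:2]-SS; f=s["contact_force"]-b
    print(m,*[round(float(x),3) for x in (s["t"],np.degrees(np.arctan2(e[1],e[0])),s["tool_pos"][2])],"rad/tan/z",*[round(float(x),1) for x in(f[:2]@UU,f[:2]@TT,f[2])],"Mz",round(float(s["wrist_torque"][2]),2),"w",round(float(s["grip_width"]),4),flush=True)
def rot(d,z,rate=.006,guard=25):
    v=np.array([np.cos(W+np.radians(d)),np.sin(W+np.radians(d))])
    return robot.line_to([*(SS+.041*v),z],rate,rotation=frame([-v[1],v[0]]),guard=guard)
E
python3 - <<'E'
from h import *
st("grip")
for d in(-2,-4,2,4): rot(d,.036,.012); st(d)
E
```

```text
grip 25.575 13.559 0.036 rad/tan/z -0.2 10.2 2.0 Mz -0.09 w 0.0142
-2 25.842 13.007 0.037 rad/tan/z -1.3 15.6 2.2 Mz 0.12 w 0.0142
-4 26.108 10.917 0.037 rad/tan/z -1.4 15.0 2.3 Mz 0.1 w 0.014
2 26.617 12.954 0.036 rad/tan/z -0.6 -0.6 1.5 Mz -0.33 w 0.0148
4 26.883 14.39 0.036 rad/tan/z 0.5 -5.2 0.7 Mz -0.22 w 0.0151
```

The gripped gear turns, against about 15 N of friction. I'll sweep it with a slight downward bias and watch the height.

```bash
python3 - <<'E'
from h import *
for d in(6,8,10,12,14):
    h=rot(d,.0345,.006,40); st(d)
    s=robot.read_state()
    if h or abs(s["contact_force"][:2]@TT)>35: break
E
```

```text
6 27.375 15.137 0.035 rad/tan/z -4.3 -10.5 10.6 Mz -0.25 w 0.0154
8 27.767 16.19 0.035 rad/tan/z -3.5 -14.6 9.3 Mz -0.28 w 0.0158
10 28.158 17.248 0.035 rad/tan/z -3.9 -18.4 7.8 Mz -0.29 w 0.0163
12 28.55 21.404 0.035 rad/tan/z 1.2 3.3 -3.8 Mz -0.12 w 0.0149
14 28.942 22.9 0.034 rad/tan/z 0.3 -12.9 -0.6 Mz -0.22 w 0.015
```

At about 20° it snapped free and its weight now hangs on the fingers, so I'll loosen the grip there to let it drop.

```bash
python3 - <<'E'
from h import *
rot(11.5,.0345,.012); st("back")
robot.move_gripper(.019); robot.hold(.15); st("open")
for d in (15,8): 
    rot(d,.034,.02); st(d)
rot(11,.034,.03)
a=robot.camera("scene")["image"]; b=robot.camera("top")["image"]
k=lambda c,u,v:cv2.resize(c[v:v+90,u:u+66,::-1],None,fx=6,fy=6,interpolation=cv2.INTER_CUBIC)
cv2.imwrite("pics/c7.png",np.hstack([k(a,212,135),k(np.load("f1.npz")["a"],212,135)]))
E
```

```text
back 29.242 22.442 0.034 rad/tan/z -0.4 -3.7 -3.9 Mz -0.16 w 0.0148
open 29.708 22.797 0.035 rad/tan/z 0.2 0.1 0.4 Mz -0.01 w 0.0192
15 29.983 24.706 0.034 rad/tan/z 0.4 -5.1 2.0 Mz -0.09 w 0.019
8 30.383 19.061 0.034 rad/tan/z -0.0 0.0 -0.4 Mz 0.01 w 0.0193
```

View pics/c7.png

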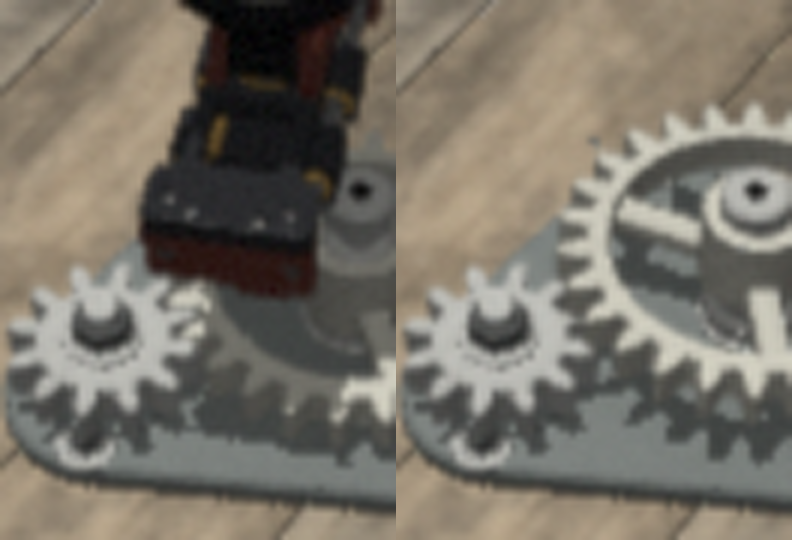

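On the left the gear is clearly lower than on the right, with the journal now showing under the stud head. I'll check the seating by touching the rim top at two places, then swing the keeper.

```bash
python3 - <<'E'
from h import *
p=robot.read_state()["tool_pos"]; robot.line_to([p[0],p[1],.12],.25); robot.move_gripper(0)
R=robot.read_state()["ee_rot"]
for ang in(22,215):
    q=SS+.070*np.array([np.cos(np.radians(ang)),np.sin(np.radians(ang))])
    robot.line_to([*q,.12],.3); robot.line_to([*q,.065],.2,guard=8); h=robot.line_to([*q,.040],.03,guard=4)
    s=robot.read_state(); print(ang,h,s["t"],s["tool_pos"][2],s["contact_force"]); robot.line_to([*q,.12],.3)
P=G["P"]
for t in(-36,0,43):
    e=np.array([np.cos(np.radians(t)),np.sin(np.radians(t))]); print(t,robot.inverse_kinematics([*(P+.062*e),.079],frame(e)))
E
```

```text
22 True 33.0333 0.04541748336851699 [-1.36742117 -0.67475387  7.10076427]
215 True 35.1333 0.04471641176740418 [-1.50435678 -1.42564731  7.27133926]
-36 [ 1.37221708e-01  2.79140153e+01  1.12101649e+02 -2.54444375e-14
  3.99843355e+01  3.61372217e+01]
0 [ 4.08129999e+00  2.87725999e+01  1.10344711e+02 -2.54444375e-14
  4.08826891e+01  4.08129999e+00]
43 [ 8.87827664e+00  2.81102811e+01  1.11700190e+02 -2.54444375e-14
  4.01895291e+01 -3.41217234e+01]
```

The rim top is at about 45–46 mm on both sides, so the gear is seated. Now the keeper.

```bash
python3 - <<'E'
from h import *
P,K=G["P"],G["K"]; d=K-P; t0=np.degrees(np.arctan2(d[1],d[0])); d=SS-P; t1=np.degrees(np.arctan2(d[1],d[0])); print(t0,t1)
def pose(t,off):
    e=np.array([np.cos(np.radians(t)),np.sin(np.radians(t))]); return P+.062*e+off*np.array([e[1],-e[0]]),frame(e)
q,R=pose(t0,.028); robot.goto([*q,.13],R); print(robot.line_to([*q,.079],.15,guard=8))
b=robot.read_state()["contact_force"]
for t in np.r_[np.arange(t0,t1-6,9),t1-5]:
    q,R=pose(t,.016); h=robot.line_to([*q,.079],.06,rotation=R,guard=15)
    s=robot.read_state(); print(round(t),s["t"],(s["contact_force"]-b).round(1),h)
    if h: break
if not h:
  for t in np.arange(t1-3,t1+8,1.5):
    q,R=pose(t,.016); h=robot.line_to([*q,.079],.015,rotation=R,guard=10)
    s=robot.read_state(); f=s["contact_force"]-b; print(round(t-t1,1),s["t"],f.round(1),h)
    if h or np.hypot(*f[:2])>10: break
E
```

```text
-36.1948355723369 43.13638536920202
False
-36 38.4333 [-0.4 -0.8  0.3] False
-27 38.75 [-0.5 -1.1 -0.1] False
-18 39.0667 [-0.  -0.7  0.2] False
-9 39.3833 [-0.5 -0.6  0.6] False
0 39.7 [-0.1 -1.6  0.1] False
9 40.0167 [-0.1 -0.4  0.5] False
18 40.3333 [-0.4 -0.4 -0. ] False
27 40.65 [-0.4 -1.   0.3] False
36 40.9667 [-0.9 -0.   0.7] False
38 41.2167 [ 0.1 -1.1  0. ] False
-3.0 41.5167 [ 0.5 -1.3  0.7] False
-1.5 41.775 [-0.7 -0.4 -0. ] False
0.0 42.0333 [ 1.  -3.9 -1. ] False
1.5 42.2417 [ 0.2 -3.   0.8] True
```

The finger met a firm stop at the closed angle. I'll press once more to be sure, back off and look.

```bash
python3 - <<'E'
from h import *
P=G["P"]; d=SS-P; t1=np.degrees(np.arctan2(d[1],d[0]))
def pose(t,off):
    e=np.array([np.cos(np.radians(t)),np.sin(np.radians(t))]); return P+.062*e+off*np.array([e[1],-e[0]]),frame(e)
for dt in(2,4,6):
    q,R=pose(t1+dt,.016); robot.line_to([*q,.079],.015,rotation=R,guard=20); robot.hold(.15)
    s=robot.read_state(); print(dt,s["contact_force"].round(1),(s["tool_pos"][:2]-q).round(4))
q,R=pose(t1,.030); robot.line_to([*q,.079],.1,rotation=R); robot.line_to([*q,.2],.25); robot.line_to([.36,.15,.25],.3)
a=robot.camera("scene"); b=robot.camera("top")
k=lambda c,u,v:cv2.resize(c["image"][v:v+90,u:u+66,::-1],None,fx=6,fy=6,interpolation=cv2.INTER_CUBIC)
cv2.imwrite("pics/c8.png",np.hstack([k(a,245,135),k(b,262,155)])); print(robot.read_state()["t"])
E
```

```text
2 [  6.2 -14.2  -4.3] [ 0.0016 -0.0018]
4 [ 11.6 -23.7  -6.1] [ 0.003  -0.0032]
6 [ 15.6 -33.8 -10.4] [ 0.0045 -0.0046]
45.5
```

View pics/c8.png

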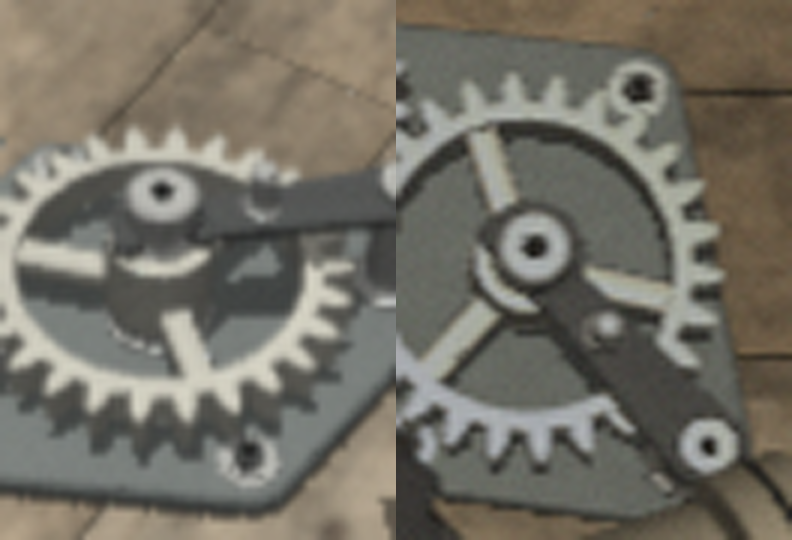

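The keeper sits around the neck below the stud head, at (535,245), hard against its stop. The gear is down and the arm is clear.

```bash
python3 -c "
from bench import robot
print(robot.finish_job())"
```

```text
the job is handed in; nothing more can be done
None
```

The gear is seated on the stud's shoulder in mesh (rim top measured about 45–46 mm on two sides) and the keeper is closed against its stop round the neck. I handed the job in at about 45.5 s with the arm clear; the spray can, deburring tool and block were not touched, though I took no final look at them.

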